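Put the padlock away in the push-latch drawer

ROBOT

A 6-joint arm with a two-finger parallel gripper is mounted at the origin on a cart in front of the work surface, level with it; the furniture and walls round the work are solid. World frame = base frame: x ahead of the robot, y to its left, z up, the work surface at z = 0. Lengths are in m, angles in rad, forces in N, time in s.
With the tool pointing down it reaches from about 0.225 to 0.875 m from the base axis. Payload 3.4 kg.
Tool frame: the origin (TCP) lies midway between the tips of the shut fingers; the grasp point (between the pads) lies 19 mm behind it (robot.pinch_z is the distance from the TCP to the grasp point, in m); z points along the fingers, y is the direction in which the jaws open and shut (so a half turn about z gives the same grasp; the last joint's range is limited). The gripper opens to 85 mm and grips with 20 to 120 N. Pads are 22 mm wide; open, the fingers measure 114 mm over their backs; the gripper's body (76 mm by 85 mm) begins 54 mm behind the grasp point. The pads swing forward as they close: fully open they stand 13 mm farther back than shut.
Start: joints at [1.097, 0.276, 1.505, -0, 1.361, -0.121], TCP at [0.199, 0.54, 0.231] pointing down, gripper open.
Joint ranges: [-2.89, 2.89], [-0.75, 2.08], [0.22, 2.7], [-1.18, 4.32], [0.11, 2.71], [-2.7, 2.7]. Speed limits (rad/s): [2.57, 2.57, 3.14, 3.14, 3.14, 3.14].

INTERFACE

Orientations are given as a 3x3 rotation matrix whose columns are the frame's x, y, z axes.
In Python, from cell import robot, viewer gives the robot as it stands.
- The arm moves only by the tool arm_command, never from a script. Its argument "series" is a list that holds one entry, the list of rows, each a list of 7 numbers: the shift along the tool's x, y, z in mm, then the turn, a rotation vector about the tool's x, y, z in degrees, then the finger opening in mm, from 0 to 85.4. A call has 1 to 10 rows; each row shifts and turns the commanded pose from where the row before left it, along the tool's axes as they then stand; what a row does not reach is not made up. A row lasts 1/8 s, in which the tool goes at most 62.5 mm and 10.7 degrees, less where a joint would pass 70% of its speed; a pose out of reach is approached as far as the arm can. A call with a gripper value outside its range is refused whole. The fingers move at their own pace and stop on an object; the grip force is fixed at half the most. Time passes only in rows, so rows that do not move let the fingers close. It gives the time, the measured TCP pose, the force and the opening at its end, in the units of the state.
- robot.sense(): the state, without advancing time (a new reading comes with each control period).
- viewer.grab_frame(name): name is "side" or "top"; returns a dict with "color" (400x640x3 uint8, red, green, blue), "fov_y" (degrees; the focal length in pixels is half the picture's height over the tangent of half this angle, whatever the lens; pixels are square), "cx", "cy" (the principal point, pixels), "k1" (the pictures are not rectified: a ray, as slopes to the right and down, at radius r is drawn at 1 + k1 r^2 times it, then the intrinsics apply), "pose" (4x4, takes a point from camera to world coordinates). Camera axes: x right, y down, z forward; pixel columns grow to the right and rows downward; lengths in m; the calibration is good to about 2 mm. A picture is of the moment at which its call begins. There is no depth.
- robot.hand_in(): hands the job in, once; it reports no verdict.
The state is a dict: "clock": time; "qpos": joint angles; "qd": joint speeds; "tau": joint torques, N m; "tcp_pos": TCP position; "ee_rot": TCP orientation; "ft_force": force on the tool from outside, world axes, zero at the start; "torque": the same for the moment, N m; "grip_width": finger opening in m.
Only numpy, scipy, OpenCV 4.12 (cv2) and the standard library are available. Lean on these libraries where they do the work, as an engineer would, in place of code of your own. Each camera call takes 0.05 s, during which the arm holds its last target.

TASK

Put the brass padlock away in the small grey cabinet: press the blue drawer front in once so that its push latch lets go and the drawer springs out, lay the padlock flat in it, then press the drawer in again until the latch holds it shut, and let go. Work the latch gently by feel: a push of 12 to 14 newtons works it, more than 20 newtons on the drawer breaks it. Leave everything else on the bench where it is.

Things in the scene. Friction and masses are not known exactly. Their poses are not given: they have to be found in the camera images.
- cabinet: fixed grey cabinet with one drawer, 140 deep (x) x 170 wide (y) x 62 mm high; origin at the centre of its underside; its front looks to its -x. The drawer slides along this x: out is -x, in is +x. Roof 6 mm thick, underside 56 mm above the bench. A spring pushes the drawer out, with 6 N when shut and 2 N when fully out, slowly (1 s). It starts latched shut.
- drawer (a joint): how far the drawer is out, m: 0 to 0.001 latched, 0.095 fully out. Latch: press it in to -0.005 (8 to 9 N straight in, through a rubber buffer; then a hard stop at -0.0056) and let go: a latched drawer is then free and follows out what pressed it; an open one catches at 0. A press short of -0.004 changes nothing (an open drawer comes out again); each full press and release changes the state.
- push_pad (a point): centre of the face of a black rubber pad, a disc 24 mm across, 3 mm proud of the middle of the blue drawer front (152 wide, 44 mm high, 10 to 54 mm above the bench; pad centre at 32 mm). Latched, the blue front stands 8 mm proud of the cabinet. Moves with the drawer; axes as the cabinet's: the face looks along -x.
- drawer_floor (a point): point on the drawer's inner floor, 13 mm above the bench, 39 mm behind (+x) the inside of the blue front, midway between the sides; moves with the drawer, axes as the cabinet's. Inside 110 mm long (x), 142 wide (y); side walls 29 mm high, front 41. Fully out, the floor is open above from x = -39 to +50 mm; the rest is under the roof, 43 mm above the floor.
- padlock: brass padlock lying flat, 69x42x21 mm, 0.11 to 0.23 kg: body x = -34 to 0 mm, 42 mm wide (y), 21 mm high; shackle x = 0 to 35 mm, 30 mm wide, 7 to 14 mm high. Origin at the middle of its length and width, on its underside. Hold it across the 42 mm of its body, at x = -17 mm.
- drink_can: soft-drink can, 66 mm across, 115 mm tall, standing; origin at the centre of its underside. Bystander.
- screw_jar: jar of screws with a red lid, 61 mm across, 85 mm tall, standing; origin at the centre of its underside. Bystander.
- tape_measure_1: yellow tape measure, 41x89x65 mm; origin at the centre of its underside. Bystander.
- spanner: small bright steel spanner lying flat, 26x173x7 mm, long side along its y; origin at the centre of its underside. Bystander.
- pencil: red carpenter's pencil lying flat, 15x166x7 mm, long side along its y; origin at the centre of its underside. Bystander.
- sanding_block: black rubber sanding block lying flat, 63x106x27 mm; origin at the centre of its underside. Bystander.
Mind the look-alikes: they are no part of the job. Of the things that look like the padlock, take the one that is farthest to the robot's left at the start.

How it is judged:
On the way, in this order (a step that is already met when the one before it is completed fails the run):
1. the drawer has been released and has come out at least 80 mm while the padlock still lies on the bench (value of joint drawer above 0.08 m and (y of padlock in the frame of drawer_floor above 0.08 m or y of padlock in the frame of drawer_floor below -0.08 m or x of padlock in the frame of drawer_floor below -0.08 m)), for 0.2 s.
2. the padlock lies flat on the floor of the open drawer and has been let go (x of padlock in the frame of drawer_floor between -0.05 and 0.08 m and y of padlock in the frame of drawer_floor between -0.065 and 0.065 m and z of padlock in the frame of drawer_floor between -0.004 and 0.008 m and value of joint drawer above 0.06 m and angle between padlock's own z axis and vertical below 0.2 rad and contact force between the fingers and padlock below 0.3 N), for 0.2 s.
At the end, for the whole second after the job is handed in: the drawer is held shut by its latch (joint between -1.5 and 2.5 mm, at rest) with the padlock lying flat on its floor (within 8 mm of the floor in height, tilted less than 0.2 rad), at rest (x of padlock in the frame of drawer_floor between -0.05 and 0.08 m and y of padlock in the frame of drawer_floor between -0.065 and 0.065 m and z of padlock in the frame of drawer_floor between -0.004 and 0.008 m and value of joint drawer between -0.0015 and 0.0025 m and velocity of joint drawer between -0.005 and 0.005 m/s and linear speed of padlock below 0.01 m/s and angle between padlock's own z axis and vertical below 0.2 rad); the robot touches nothing.
It fails at once if the robot pushes on the drawer with more than 20 N (contact force between any of the fingers, the arm and drawer above 20 N).
It fails at once if a bystander on the bench is moved more than 30 mm (distance of any of drink_can, screw_jar, tape_measure_1, spanner, pencil, sanding_block from where it was at the start of the episode above 0.03 m).
It also fails if it takes over 67 s, if anything falls off the work surface, if the arm or the gripper's body presses on something with over 40 N, if the wrist force passes 120 N, or if a joint passes its speed limit or range.

## Working session

There is one attempt and no reset: what is moved stays moved. The work goes in short steps, Python scripts to look and compute and a tool call to move; the robot and the scene stay as the last step left them, time stands still between calls to the robot, and variables do not carry over. Pictures are saved under pics/ and viewed, and the job is handed in when it is done.

Besides the shell and the picture viewer there is one more tool, called after ">>>" by a JSON object that holds its "op" and its "data", one argument or row to a line. arm_command: Moves the arm, as the interface text tells. Its arguments: {"type":"object","properties":{"series":{"type":"array"}},"required":["series"]}

```bash
mkdir -p pics
cat > h.py <<'E'
import numpy as np, cv2
from cell import robot, viewer
def shot(n,f):
    d=viewer.grab_frame(n); cv2.imwrite('pics/'+f,d['color'][:,:,::-1]); 
    np.save('pics/'+f+'.npy',d,allow_pickle=True); return d
def load(f): return np.load('pics/'+f+'.npy',allow_pickle=True).item()
def K(d):
    f=200/np.tan(np.radians(d['fov_y'])/2); return np.array([[f,0,d['cx']],[0,f,d['cy']],[0,0,1.]])
def ray(d,uv):
    uv=np.array(uv,float).reshape(-1,1,2)
    s=cv2.undistortPointsIter(uv,K(d),np.array([d['k1'],0,0,0.]),None,None,(3,100,1e-10)).reshape(-1,2)
    P=np.array(d['pose']); v=np.c_[s,np.ones(len(s))]@P[:3,:3].T
    return P[:3,3],v
def onz(d,uv,z):
    o,v=ray(d,uv); return o+v*((z-o[2])/v[:,2])[:,None]
def proj(d,X):
    P=np.linalg.inv(d['pose']); 
    X=np.array(X,float).reshape(-1,3)
    r,_=cv2.Rodrigues(P[:3,:3]); return cv2.projectPoints(X,r,P[:3,3],K(d),np.array([d['k1'],0,0,0.]))[0].reshape(-1,2)
def tri(d1,p1,d2,p2):
    o1,v1=ray(d1,p1);o2,v2=ray(d2,p2);v1=v1[0];v2=v2[0]
    A=np.c_[v1,-v2];t=np.linalg.lstsq(A,o2-o1,rcond=None)[0]
    a=o1+t[0]*v1;b=o2+t[1]*v2;return (a+b)/2,np.linalg.norm(a-b)
E
python3 - <<'E'
from h import *
for n in ('top','side'):
    d=shot(n,n+'0.png'); print(n,d['fov_y'],d['cx'],d['cy'],d['k1'],np.round(d['pose'],3).tolist())
s=robot.sense();print(s)
E
```

```text
top 51.6254885816793 313.56270356385176 204.87842860904928 0.036443846450593335 [[-0.003, -0.992, 0.123, 0.362], [-1.0, 0.001, -0.022, 0.052], [0.022, -0.123, -0.992, 1.166], [0.0, 0.0, 0.0, 1.0]]
side 56.9109488928432 322.13931174646376 196.52347007130044 -0.0016844508471790215 [[0.982, -0.113, 0.153, 0.306], [-0.189, -0.639, 0.746, -0.778], [0.014, -0.761, -0.649, 0.762], [0.0, 0.0, 0.0, 1.0]]
{'clock': 0.1, 'qpos': array([ 1.09698300e+00,  2.76518444e-01,  1.50597188e+00, -4.08548214e-06,
        1.36065898e+00, -1.20967013e-01]), 'qd': array([ 0.00013946, -0.00067038, -0.00415531, -0.00319506, -0.00058392,
       -0.00189316]), 'tau': array([ 4.13842827e-04, -4.17700338e+01, -2.46402258e+01, -1.67766902e-04,
        5.95004938e-03, -1.88386889e-05]), 'tcp_pos': array([0.1984896 , 0.53918642, 0.23054758]), 'ee_rot': array([[-9.38393146e-01,  3.45568812e-01, -7.06718417e-04],
       [ 3.45569485e-01,  9.38392139e-01, -1.38698682e-03],
       [ 1.83879622e-04, -1.54575924e-03, -9.99998788e-01]]), 'ft_force': array([-0.33892879, -0.32909558,  0.14882971]), 'torque': array([ 0.00646256, -0.03845893, -0.00232969]), 'grip_width': 0.08489474540990442}
```

View pics/top0.png

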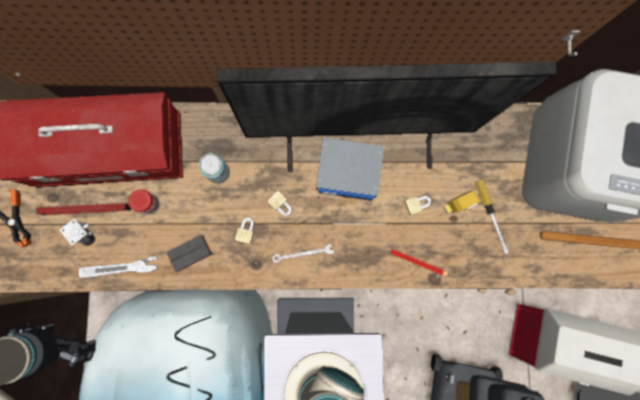

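View pics/side0.png

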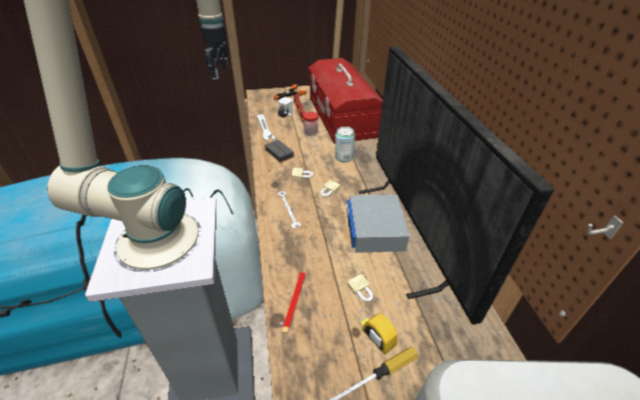

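The top view shows three padlocks at (279,204), (244,231) and (418,204). The one farthest left is (244,231). The cabinet is at (350,167), with its blue front along the lower edge. Now I'll measure them.

Run:
```python
from h import *
d=load('top0.png');e=load('side0.png')
for n,dd,box in (('top',d,(225,130,395,275)),('side',e,(260,150,420,260))):
    c=dd['color'][box[1]:box[3],box[0]:box[2],::-1]
    f=4.6 if n=='top' else 5
    im=cv2.resize(c,None,fx=f,fy=f,interpolation=cv2.INTER_CUBIC); print(im.shape,f,box); cv2.imwrite(f'pics/{n}0z.png',im)
```

```text
(667, 782, 3) 4.6 (225, 130, 395, 275)
(550, 800, 3) 5 (260, 150, 420, 260)
```

View pics/top0z.png

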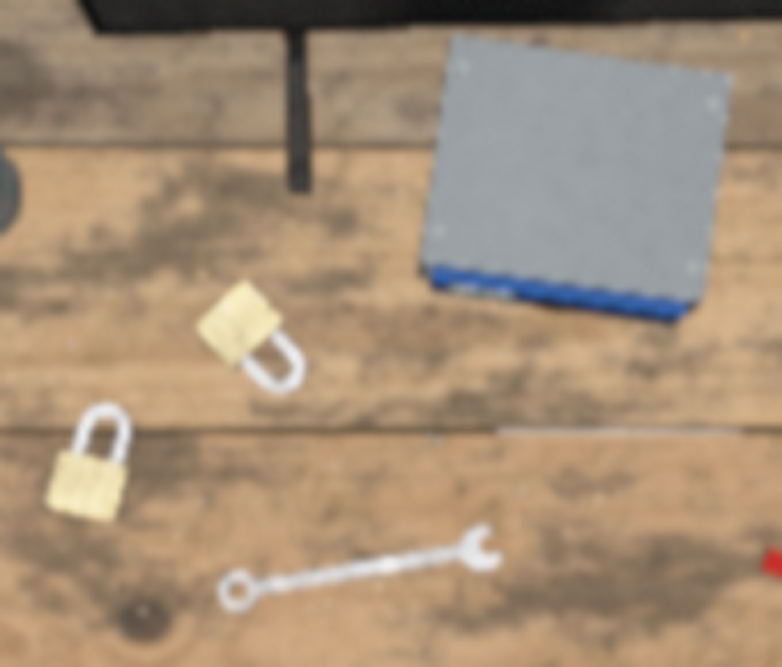

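View pics/side0z.png

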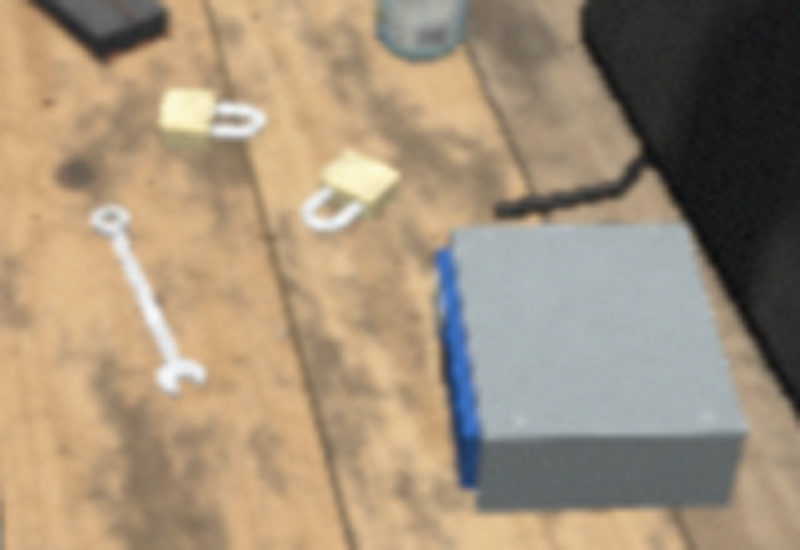

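The padlock body is at zoom (87,486) with its shackle pointing up in the image (+x). The roof corners are at zoom (453,36), (732,75), (703,303) and (423,268).

```bash
cat >> h.py <<'E'
def mask_pad(d,box):
    c=d['color'].astype(int);m=np.zeros(c.shape[:2],np.uint8)
    x0,y0,x1,y1=box
    hsv=cv2.cvtColor(d['color'],cv2.COLOR_RGB2HSV)
    return hsv,m
E
python3 - <<'E'
from h import *
d=load('top0.png')
z=lambda p:[(225+(p[0]+.5)/4.6-.5,130+(p[1]+.5)/4.6-.5)]
R=np.array([onz(d,z(p),.062)[0] for p in [(453,36),(732,75),(703,303),(423,268)]])
print('roof',R.round(4)); print(np.linalg.norm(R-np.roll(R,-1,0),axis=1))
# mask refine roof: grey contour
hsv=cv2.cvtColor(d['color'],cv2.COLOR_RGB2HSV)
sub=np.zeros(hsv.shape[:2],np.uint8); sub[132:205,310:392]=1
H,S,V=[hsv[:,:,i] for i in range(3)]
def rect(m,zz):
    cs=cv2.findContours(m,cv2.RETR_EXTERNAL,cv2.CHAIN_APPROX_NONE)[0];c=max(cs,key=cv2.contourArea)
    X=onz(d,c.reshape(-1,2),zz)[:,:2]
    return c,X,cv2.minAreaRect((X*1000).astype(np.float32))
m=((S<60)&(V>90)).astype(np.uint8)*sub
c,X,r=rect(m,.062);print('grey',r)
# minAreaRect then axis
P=R[:,:2];f=((P[2]+P[3])-(P[0]+P[1]));f/=np.linalg.norm(f);print('front dir',f,'yaw',np.degrees(np.arctan2(-f[1],-f[0])))
print('centre',P.mean(0))
# padlock
sub[:]=0;sub[213:248,230:258]=1
print(hsv[236,244],hsv[220,247],hsv[240,260])
m2=((H>21)&(H<32)&(S>60)&(V>185)).astype(np.uint8)*sub
c,X,r=rect(m2,.021);print('body',cv2.contourArea(c),r)
m3=((S<50)&(V>170)).astype(np.uint8)*sub
ys,xs=np.nonzero(m3);print('shackle',len(xs),onz(d,[(xs.mean(),ys.mean())],.014))
ys,xs=np.nonzero(m2);print('body c',len(xs),onz(d,[(xs.mean(),ys.mean())],.021))
im=cv2.resize(d['color'][205:260,225:300,::-1],None,fx=8,fy=8,interpolation=cv2.INTER_NEAREST)
mm=cv2.resize((m2+2*m3)[205:260,225:300]*100,None,fx=8,fy=8,interpolation=cv2.INTER_NEAREST)
cv2.imwrite('pics/m0.png',np.where(mm[:,:,None]>0,np.stack([mm*0,mm,mm],2),im))
E
```

```text
roof [[ 6.858e-01  6.000e-04  6.200e-02]
 [ 6.622e-01 -1.658e-01  6.200e-02]
 [ 5.247e-01 -1.455e-01  6.200e-02]
 [ 5.456e-01  1.910e-02  6.200e-02]]
[0.16813986 0.1389765  0.16599528 0.14143871]
grey ((599.9218139648438, -67.71390533447266), (180.25128173828125, 159.54681396484375), 81.55646514892578)
front dir [-0.99036904  0.13845274] yaw -7.958322765802213
centre [ 0.60456333 -0.07289776]
[ 23  61 237] [ 14  25 221] [ 15  92 194]
body 60.0 ((420.77056884765625, 219.72116088867188), (39.301979064941406, 28.64426612854004), 79.50364685058594)
shackle 96 [[0.45370055 0.21200284 0.014     ]]
body c 93 [[0.42223217 0.22061664 0.021     ]]
```

View pics/m0.png

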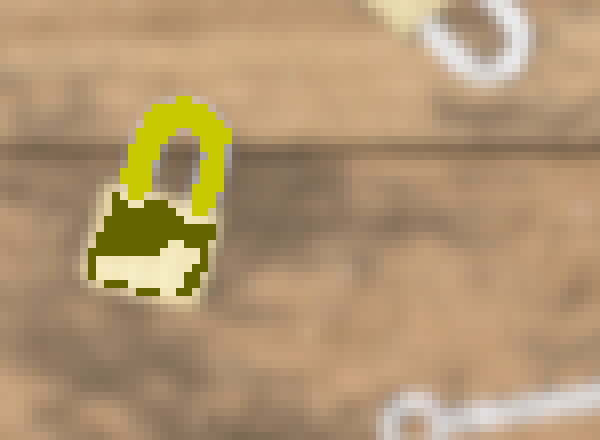

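Run:
```python
from h import *
d=load('top0.png');e=load('side0.png')
q=[(225+p[0]/8-.5,205+p[1]/8-.5) for p in [(105,185),(220,212),(203,305),(80,285)]]
X=onz(d,q,.021);print(X.round(4),X.mean(0));print(np.linalg.norm(X-np.roll(X,-1,0),axis=1))
v=(X[0]+X[1]-X[2]-X[3]);print('yaw',np.degrees(np.arctan2(v[1],v[0])), np.degrees(np.arctan2(*(-(X[1]-X[0])[[0,1]])*[-1,1])))
tip=(225+185/8-.5,205+93/8-.5);T=onz(d,[tip],.012);print('tip',T, T-X.mean(0))
c=e['color'][160:190,285:320,::-1];cv2.imwrite('pics/s1.png',cv2.resize(c,None,fx=16,fy=16,interpolation=cv2.INTER_CUBIC))
c=e['color'][190:260,340:415,::-1];cv2.imwrite('pics/s2.png',cv2.resize(c,None,fx=8,fy=8,interpolation=cv2.INTER_CUBIC))
```

```text
[[0.4412 0.2362 0.021 ]
 [0.4318 0.1966 0.021 ]
 [0.3999 0.2019 0.021 ]
 [0.4069 0.244  0.021 ]] [0.419959   0.21969253 0.021     ]
[0.0407014  0.03235022 0.04270475 0.03521263]
yaw -11.231154254929205 -13.377571618516251
tip [[0.47390153 0.21053392 0.012     ]] [[ 0.05394253 -0.00915861 -0.009     ]]
```

View pics/s1.png

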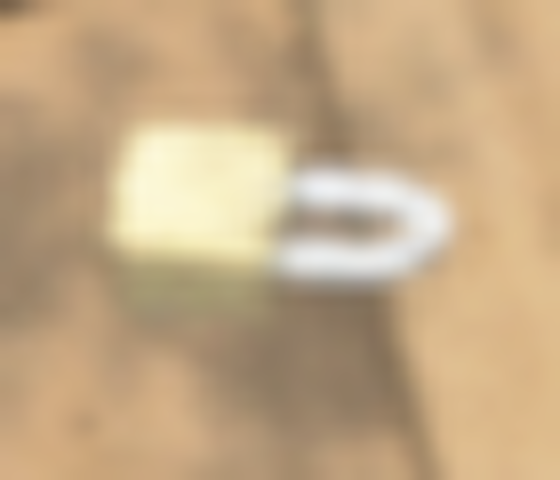

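View pics/s2.png

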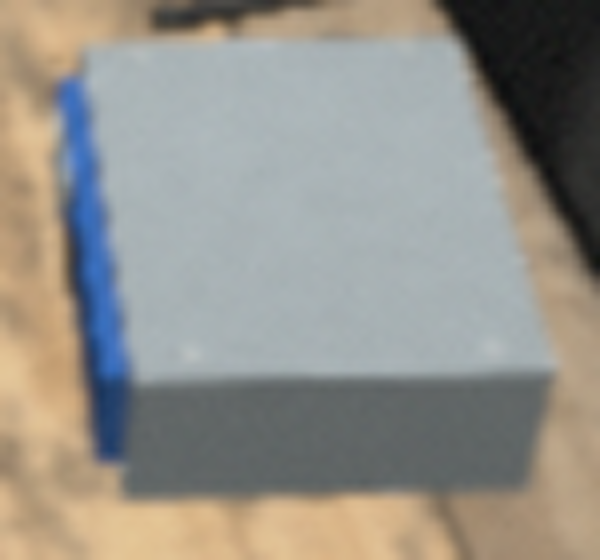

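Run:
```python
from h import *
e=load('side0.png')
q=[(285+p[0]/16-.5,160+p[1]/16-.5) for p in [(130,122),(293,128),(272,256),(108,245)]]
X=onz(e,q,.021);print(X.round(4),X.mean(0))
tip=(285+455/16-.5,160+220/16-.5);print(onz(e,[tip],.010))
q=[(340+p[0]/8-.5,190+p[1]/8-.5) for p in [(85,45),(462,40),(552,373),(130,382)]]
X=onz(e,q,.062);print(X.round(4),X.mean(0));print(np.linalg.norm(X-np.roll(X,-1,0),axis=1))
v=X[1]+X[2]-X[0]-X[3];print(np.degrees(np.arctan2(v[1],v[0])))
w=X[0]+X[1]-X[2]-X[3];print(np.degrees(np.arctan2(-w[0],w[1])))
```

```text
[[0.4105 0.243  0.021 ]
 [0.4444 0.2349 0.021 ]
 [0.4334 0.1912 0.021 ]
 [0.4004 0.2008 0.021 ]] [0.42218327 0.21747767 0.021     ]
[[0.47527543 0.21138664 0.01      ]]
[[ 0.553   0.0187  0.062 ]
 [ 0.6911 -0.0028  0.062 ]
 [ 0.6624 -0.1688  0.062 ]
 [ 0.5257 -0.1483  0.062 ]] [ 0.60806687 -0.07530566  0.062     ]
[0.1398034  0.16847747 0.13826467 0.16916676]
-8.67699910510308
-9.547845538759901
```

>>> {"op": "arm_command", "data": {
  "series": [
    [[0, 0, 0, 0, 0, -5.9, 0], [0, 0, 0, 0, 0, -5.9, 0], [-30, -46, 0, 0, 0, 0, 0], [-30, -46, 0, 0, 0, 0, 0], [-30, -46, 0, 0, 0, 0, 0], [-30, -46, 0, 0, 0, 0, 0], [-30, -46, 0, 0, 0, 0, 0], [-30, -46, 0, 0, 0, 0, 0], [-30, -46, 0, 0, 0, 0, 0], [-30, -46, 0, 0, 0, 0, 0]]
  ]
}}

```text
clock: 1.35
tcp_pos: [0.3825, 0.1388, 0.2312]
ee_rot: [[-0.989, 0.146, 0.0], [0.146, 0.989, 0.0], [-0.0, 0.0, -1.0]]
ft_force: [2.1, 0.3, 0.4]
grip_width: -0.0002
```

```bash
cat >> h.py <<'E'
def todo(p,yaw_y):
    s=robot.sense();R=s['ee_rot'];a=np.radians(yaw_y)
    T=np.c_[[np.sin(a),-np.cos(a),0],[np.cos(a),np.sin(a),0],[0,0,-1]]
    from scipy.spatial.transform import Rotation as Ro
    rv=np.degrees(Ro.from_matrix(R.T@T).as_rotvec())
    print('t',s['clock'],'tcp',s['tcp_pos'].round(4),'yawy',np.degrees(np.arctan2(R[1,1],R[0,1])).round(2),'F',s['ft_force'].round(2),'w',round(s['grip_width'],4))
    D=np.array(p)-s['tcp_pos']
    print('shift mm now-axes',(R.T@D*1000).round(1),'final axes',(T.T@D*1000).round(1),'turn',rv.round(2))
E
python3 -c "
from h import *
todo((.4715,-.0539,.026),81.6)"
```

```text
Traceback (most recent call last):
  File "h.py", line 33, in todo
    rv=np.degrees(Ro.from_matrix(R.T@T).as_rotvec())
                  ~~~~~~~~~~~~~~^^^^^^^
  File "scipy/spatial/transform/_rotation.pyx", line 1143, in scipy.spatial.transform._rotation.Rotation.from_matrix
ValueError: Non-positive determinant (left-handed or null coordinate frame) in rotation matrix 0: [[-9.99999972e-01  1.47760621e-04  1.85336792e-04]
 [ 1.47714534e-04  9.99999958e-01 -2.48658817e-04]
 [ 1.85373527e-04  2.48631433e-04  9.99999952e-01]].
```

```bash
sed -i 's/\[np.sin(a),-np.cos(a),0\]/[-np.sin(a),np.cos(a),0]/' h.py
python3 -c "
from h import *
todo((.4715,-.0539,.026),81.6)"
```

```text
t 1.35 tcp [0.3825 0.1388 0.2312] yawy 81.59 F [2.15 0.33 0.36] w -0.0002
shift mm now-axes [-116.2 -177.7  205.2] final axes [-116.2 -177.6  205.2] turn [ 0.01  0.01 -0.01]
```

>>> {"op": "arm_command", "data": {
  "series": [
    [[-29, -44, 0, 0, 0, 0, 0], [-29, -45, 0, 0, 0, 0, 0], [-29, -45, 20, 0, 0, 0, 0], [-29, -44, 45, 0, 0, 0, 0], [0, 0, 50, 0, 0, 0, 0], [0, 0, 50, 0, 0, 0, 0], [0, 0, 30, 0, 0, 0, 0], [0, 0, 10, 0, 0, 0, 0], [0, 0, 0, 0, 0, 0, 0], [0, 0, 0, 0, 0, 0, 0]]
  ]
}}

```text
clock: 2.6
tcp_pos: [0.47, -0.0481, 0.0319]
ee_rot: [[-0.989, 0.146, 0.003], [0.146, 0.989, -0.001], [-0.003, -0.0, -1.0]]
ft_force: [0.1, -0.2, 0.4]
grip_width: 0.0001
```

Run:
```python
from h import *
todo((.4715,-.0539,.026),81.6)
for n in('top','side'):
    d=shot(n,n+'1.png')
    b=(300,110,400,230) if n=='top' else (310,130,430,270)
    c=d['color'][b[1]:b[3],b[0]:b[2],::-1];cv2.imwrite(f'pics/{n}1z.png',cv2.resize(c,None,fx=4.2,fy=4.2,interpolation=cv2.INTER_CUBIC))
```

```text
t 2.6 tcp [ 0.47   -0.0481  0.0319] yawy 81.6 F [ 0.1  -0.19  0.39] w 0.0001
shift mm now-axes [-2.3 -5.5  5.9] final axes [-2.3 -5.5  5.9] turn [-0.01  0.16 -0.  ]
```

View pics/top1z.png

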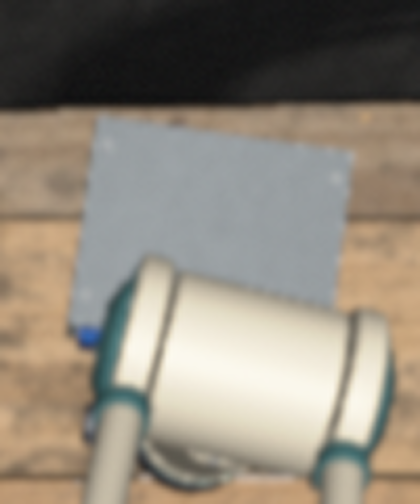

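View pics/side1z.png

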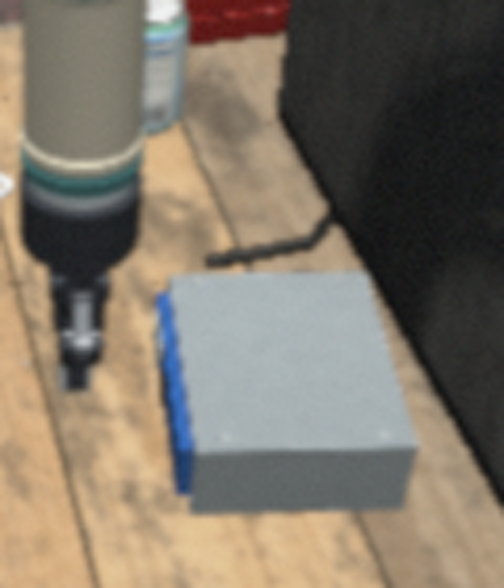

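>>> {"op": "arm_command", "data": {
  "series": [
    [[-10, -5.5, 5, 0, 0, 0, 0], [-15, 0, 0, 0, 0, 0, 0], [-9, 0, 0, 0, 0, 0, 0], [0, 0, 0, 0, 0, 0, 0], [0, 0, 0, 0, 0, 0, 0]]
  ]
}}

```text
clock: 3.32
tcp_pos: [0.5011, -0.0581, 0.0255]
ee_rot: [[-0.989, 0.146, -0.001], [0.146, 0.989, 0.0], [0.001, 0.0, -1.0]]
ft_force: [0.5, 0.2, -0.5]
grip_width: 0.0002
```

Run:
```python
from h import *
todo((.515,-.0604,.026),81.6)
for n in('side',):
    d=shot(n,n+'2.png')
    b=(325,170,385,250)
    c=d['color'][b[1]:b[3],b[0]:b[2],::-1];cv2.imwrite(f'pics/{n}2z.png',cv2.resize(c,None,fx=7,fy=7,interpolation=cv2.INTER_CUBIC))
```

```text
t 3.325 tcp [ 0.5011 -0.0581  0.0255] yawy 81.59 F [ 0.51  0.18 -0.49] w 0.0002
shift mm now-axes [-14.1  -0.2  -0.5] final axes [-14.1  -0.2  -0.5] turn [ 0.01 -0.07 -0.01]
```

View pics/side2z.png

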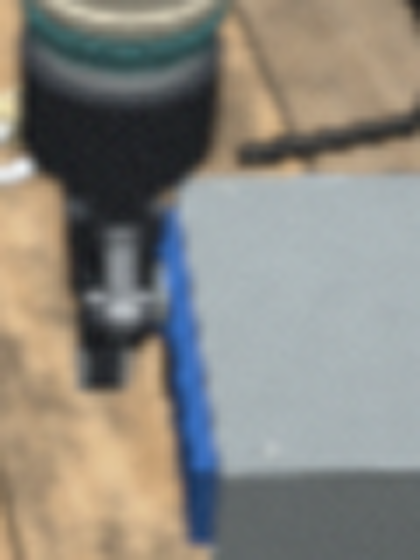

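The knuckles look wider than the tips in the side view at zoom (160,300). I'll tilt the tool so the fingertip edge leads and meets the pad centre.

>>> {"op": "arm_command", "data": {
  "series": [
    [[0, 0, -2.5, 0, -7.4, 0, 0], [0, 0, 0, 0, -7.3, 0, 0], [0, 0, 0, 0, -7.3, 0, 0], [-4.6, 0, 1.9, 0, 0, 0, 0], [-4.6, 0, 1.9, 0, 0, 0, 0], [0, 0, 0, 0, 0, 0, 0], [0, 0, 0, 0, 0, 0, 0]]
  ]
}}

```text
clock: 4.25
tcp_pos: [0.5129, -0.06, 0.0284]
ee_rot: [[-0.917, 0.146, 0.371], [0.135, 0.989, -0.055], [-0.375, 0.0, -0.927]]
ft_force: [-0.8, 0.5, -0.9]
grip_width: -0.0
```

```bash
cat >> h.py <<'E'
def st():
    s=robot.sense();c=np.array([.9893,-.1461,0]);l=np.array([.1461,.9893,0])
    p=s['tcp_pos']-[.606,-.074,0];print('t',round(s['clock'],2),'cab x,y,z mm',(1000*np.array([p@c,p@l,p[2]])).round(2),'Fcab',np.round([s['ft_force']@c,s['ft_force']@l,s['ft_force'][2]],2),'tool z',s['ee_rot'][:,2].round(3),'w',round(s['grip_width'],4))
E
python3 -c "
from h import *
st()"
```

```text
t 4.25 cab x,y,z mm [-94.18   0.23  28.4 ] Fcab [-0.82  0.39 -0.91] tool z [ 0.371 -0.055 -0.927] w -0.0
```

>>> {"op": "arm_command", "data": {
  "series": [
    [[-0.93, 0, 0.37, 0, 0, 0, 0], [-0.93, 0, 0.37, 0, 0, 0, 0], [0, 0, 0, 0, 0, 0, 0]]
  ]
}}

```text
clock: 4.62
tcp_pos: [0.5135, -0.0601, 0.0281]
ee_rot: [[-0.917, 0.146, 0.371], [0.136, 0.989, -0.055], [-0.375, 0.0, -0.927]]
ft_force: [-0.4, -0.0, -1.0]
grip_width: 0.0
```

```bash
python3 -c "
from h import *
st()"
```

```text
t 4.62 cab x,y,z mm [-93.5    0.26  28.13] Fcab [-0.4  -0.06 -0.97] tool z [ 0.371 -0.055 -0.927] w 0.0
```

>>> {"op": "arm_command", "data": {
  "series": [
    [[-0.93, 0, 0.37, 0, 0, 0, 0], [-0.93, 0, 0.37, 0, 0, 0, 0], [0, 0, 0, 0, 0, 0, 0], [0, 0, 0, 0, 0, 0, 0]]
  ]
}}

```text
clock: 5.12
tcp_pos: [0.5154, -0.0604, 0.0281]
ee_rot: [[-0.917, 0.146, 0.371], [0.136, 0.989, -0.055], [-0.375, 0.0, -0.927]]
ft_force: [-0.3, 0.2, 1.0]
grip_width: 0.0
```

```bash
python3 -c "
from h import *
st()"
```

```text
t 5.12 cab x,y,z mm [-91.64   0.26  28.12] Fcab [-0.34  0.14  0.99] tool z [ 0.371 -0.055 -0.927] w 0.0
```

>>> {"op": "arm_command", "data": {
  "series": [
    [[-0.93, 0, 0.37, 0, 0, 0, 0], [0, 0, 0, 0, 0, 0, 0], [0, 0, 0, 0, 0, 0, 0]]
  ]
}}

```text
clock: 5.5
tcp_pos: [0.5164, -0.0605, 0.0281]
ee_rot: [[-0.917, 0.146, 0.371], [0.136, 0.989, -0.055], [-0.375, 0.0, -0.927]]
ft_force: [-0.3, 0.2, 0.0]
grip_width: 0.0001
```

```bash
python3 -c "
from h import *
st()"
```

```text
t 5.5 cab x,y,z mm [-90.61   0.27  28.14] Fcab [-0.33  0.12  0.02] tool z [ 0.371 -0.055 -0.927] w 0.0001
```

>>> {"op": "arm_command", "data": {
  "series": [
    [[-0.93, 0, 0.37, 0, 0, 0, 0], [0, 0, 0, 0, 0, 0, 0]]
  ]
}}

```text
clock: 5.75
tcp_pos: [0.517, -0.0605, 0.028]
ee_rot: [[-0.918, 0.146, 0.37], [0.136, 0.989, -0.054], [-0.374, 0.0, -0.928]]
ft_force: [-1.1, -0.2, -0.0]
grip_width: -0.0001
```

>>> {"op": "arm_command", "data": {
  "series": [
    [[-0.93, 0, 0.37, 0, 0, 0, 0], [0, 0, 0, 0, 0, 0, 0]]
  ]
}}

```text
clock: 6.0
tcp_pos: [0.5174, -0.0605, 0.0278]
ee_rot: [[-0.918, 0.146, 0.369], [0.136, 0.989, -0.054], [-0.373, 0.0, -0.928]]
ft_force: [-5.1, -0.8, 3.5]
grip_width: -0.0002
```

>>> {"op": "arm_command", "data": {
  "series": [
    [[-0.97, 0, 0.28, 0, 0, 0, 0], [0, 0, 0, 0, 0, 0, 0]]
  ]
}}

```text
clock: 6.25
tcp_pos: [0.5181, -0.0605, 0.0278]
ee_rot: [[-0.918, 0.146, 0.368], [0.136, 0.989, -0.054], [-0.372, 0.0, -0.928]]
ft_force: [-6.6, -0.1, 3.0]
grip_width: 0.0001
```

>>> {"op": "arm_command", "data": {
  "series": [
    [[-0.97, 0, 0.28, 0, 0, 0, 0], [0, 0, 0, 0, 0, 0, 0]]
  ]
}}

```text
clock: 6.5
tcp_pos: [0.5189, -0.0607, 0.0278]
ee_rot: [[-0.918, 0.146, 0.368], [0.136, 0.989, -0.054], [-0.372, 0.001, -0.928]]
ft_force: [-5.5, -1.5, 3.8]
grip_width: 0.0002
```

>>> {"op": "arm_command", "data": {
  "series": [
    [[-0.97, 0, 0.28, 0, 0, 0, 0], [0, 0, 0, 0, 0, 0, 0]]
  ]
}}

```text
clock: 6.75
tcp_pos: [0.5196, -0.0608, 0.0278]
ee_rot: [[-0.918, 0.146, 0.368], [0.136, 0.989, -0.054], [-0.372, 0.001, -0.928]]
ft_force: [-6.8, -0.9, 3.7]
grip_width: -0.0003
```

>>> {"op": "arm_command", "data": {
  "series": [
    [[-0.97, 0, 0.28, 0, 0, 0, 0], [0, 0, 0, 0, 0, 0, 0]]
  ]
}}

```text
clock: 7.0
tcp_pos: [0.5203, -0.0608, 0.0278]
ee_rot: [[-0.919, 0.146, 0.367], [0.136, 0.989, -0.054], [-0.371, 0.001, -0.929]]
ft_force: [-7.1, -0.9, 4.0]
grip_width: -0.0001
```

>>> {"op": "arm_command", "data": {
  "series": [
    [[-0.97, 0, 0.28, 0, 0, 0, 0], [0, 0, 0, 0, 0, 0, 0]]
  ]
}}

```text
clock: 7.25
tcp_pos: [0.521, -0.0609, 0.0277]
ee_rot: [[-0.919, 0.146, 0.367], [0.136, 0.989, -0.053], [-0.371, 0.001, -0.929]]
ft_force: [-7.3, -2.2, 5.0]
grip_width: -0.0003
```

>>> {"op": "arm_command", "data": {
  "series": [
    [[-0.9, 0, -0.1, 0, 0, 0, 0], [0, 0, 0, 0, 0, 0, 0]]
  ]
}}

```text
clock: 7.5
tcp_pos: [0.5212, -0.0609, 0.0278]
ee_rot: [[-0.919, 0.146, 0.366], [0.136, 0.989, -0.053], [-0.369, 0.001, -0.929]]
ft_force: [-8.5, -1.5, 3.9]
grip_width: 0.0001
```

>>> {"op": "arm_command", "data": {
  "series": [
    [[-0.9, 0, 0, 0, 0, 0, 0], [0, 0, 0, 0, 0, 0, 0]]
  ]
}}

```text
clock: 7.75
tcp_pos: [0.5216, -0.061, 0.0279]
ee_rot: [[-0.92, 0.146, 0.365], [0.136, 0.989, -0.053], [-0.368, 0.001, -0.93]]
ft_force: [-8.4, -2.6, 2.4]
grip_width: -0.0001
```

>>> {"op": "arm_command", "data": {
  "series": [
    [[-0.9, 0, 0.2, 0, 0, 0, 0], [0, 0, 0, 0, 0, 0, 0]]
  ]
}}

```text
clock: 8.0
tcp_pos: [0.5222, -0.061, 0.0279]
ee_rot: [[-0.92, 0.146, 0.364], [0.136, 0.989, -0.053], [-0.368, 0.001, -0.93]]
ft_force: [-9.0, -2.3, 1.8]
grip_width: 0.0004
```

>>> {"op": "arm_command", "data": {
  "series": [
    [[-0.7, 0, 0.2, 0, 0, 0, 0], [0, 0, 0, 0, 0, 0, 0]]
  ]
}}

```text
clock: 8.25
tcp_pos: [0.5227, -0.0611, 0.0279]
ee_rot: [[-0.92, 0.146, 0.364], [0.136, 0.989, -0.053], [-0.368, 0.001, -0.93]]
ft_force: [-10.3, -3.1, 3.4]
grip_width: 0.0
```

>>> {"op": "arm_command", "data": {
  "series": [
    [[-0.7, 0, 0.1, 0, 0, 0, 0], [0, 0, 0, 0, 0, 0, 0]]
  ]
}}

```text
clock: 8.5
tcp_pos: [0.5231, -0.0611, 0.0279]
ee_rot: [[-0.92, 0.146, 0.363], [0.136, 0.989, -0.052], [-0.367, 0.001, -0.93]]
ft_force: [-10.6, -3.1, 3.2]
grip_width: -0.0001
```

>>> {"op": "arm_command", "data": {
  "series": [
    [[-0.6, 0, 0.1, 0, 0, 0, 0], [0, 0, 0, 0, 0, 0, 0]]
  ]
}}

```text
clock: 8.75
tcp_pos: [0.5234, -0.0612, 0.0279]
ee_rot: [[-0.92, 0.146, 0.363], [0.136, 0.989, -0.052], [-0.367, 0.001, -0.93]]
ft_force: [-10.5, -2.5, 2.9]
grip_width: 0.0001
```

>>> {"op": "arm_command", "data": {
  "series": [
    [[-0.7, 0, 0.1, 0, 0, 0, 0], [0, 0, 0, 0, 0, 0, 0]]
  ]
}}

```text
clock: 9.0
tcp_pos: [0.5236, -0.0612, 0.0279]
ee_rot: [[-0.921, 0.146, 0.362], [0.136, 0.989, -0.052], [-0.366, 0.001, -0.931]]
ft_force: [-11.9, -3.6, 3.7]
grip_width: 0.0005
```

>>> {"op": "arm_command", "data": {
  "series": [
    [[-0.6, 0, 0.1, 0, 0, 0, 0], [0, 0, 0, 0, 0, 0, 0]]
  ]
}}

```text
clock: 9.25
tcp_pos: [0.5236, -0.0611, 0.0278]
ee_rot: [[-0.921, 0.145, 0.361], [0.136, 0.989, -0.052], [-0.365, 0.001, -0.931]]
ft_force: [-13.0, -2.6, 6.2]
grip_width: -0.0001
```

>>> {"op": "arm_command", "data": {
  "series": [
    [[4.6, 0, -1.9, 0, 0, 0, 0], [14, 0, -5.5, 0, 0, 0, 0], [18.5, 0, -7.5, 0, 0, 0, 0], [18.5, 0, -7.5, 0, 0, 0, 0], [18.5, 0, -7.5, 0, 0, 0, 0], [18.5, 0, -7.5, 0, 0, 0, 0], [18.5, 0, -7.5, 0, 0, 0, 0], [9, 0, -4, 0, 0, 0, 0], [0, 0, -30, 0, 0, 0, 0], [0, 0, -50, 0, 0, 0, 0]]
  ]
}}

```text
clock: 10.5
tcp_pos: [0.3713, -0.0395, 0.1053]
ee_rot: [[-0.918, 0.147, 0.369], [0.136, 0.989, -0.055], [-0.374, -0.0, -0.928]]
ft_force: [1.2, 0.2, 0.2]
grip_width: 0.0002
```

Run:
```python
from h import *
st()
d=shot('side','side3.png')
b=(260,150,420,260)
c=d['color'][b[1]:b[3],b[0]:b[2],::-1];cv2.imwrite('pics/side3z.png',cv2.resize(c,None,fx=5,fy=5,interpolation=cv2.INTER_CUBIC))
```

```text
t 10.5 cab x,y,z mm [-2.3720e+02 -1.8000e-01  1.0531e+02] Fcab [1.16 0.42 0.2 ] tool z [ 0.369 -0.055 -0.928] w 0.0002
```

View pics/side3z.png

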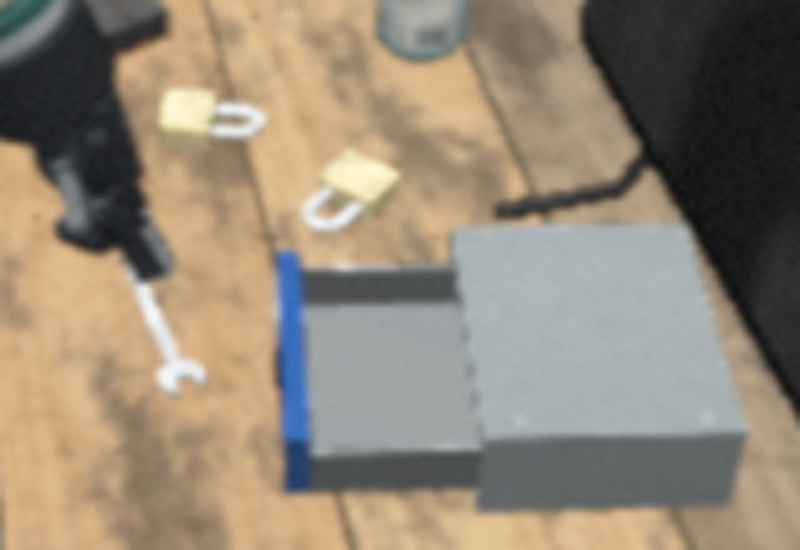

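The side view shows the drawer fully out, with the front at zoom x≈290, and the padlocks are undisturbed. I'll untilt and move to the target padlock.

>>> {"op": "arm_command", "data": {
  "series": [
    [[0, 0, -20, 0, 7.4, 0, 70], [0, 0, -20, 0, 7.3, 0, 70], [0, 0, -10, 0, 7.3, 4.6, 70], [-10, 50, 0, 0, 0, 0, 70], [0, 50, 0, 0, 0, 0, 70], [0, 50, 0, 0, 0, 0, 70], [0, 50, 0, 0, 0, 0, 70], [0, 40, 0, 0, 0, 0, 70], [0, 0, 0, 0, 0, 0, 70]]
  ]
}}

```text
clock: 11.68
tcp_pos: [0.4231, 0.1974, 0.154]
ee_rot: [[-0.975, 0.221, 0.004], [0.221, 0.975, 0.007], [-0.002, 0.008, -1.0]]
ft_force: [0.1, -0.8, 0.2]
grip_width: 0.0702
```

```bash
python3 -c "
from h import *
todo((.421,.2186,.08),77)"
```

```text
t 11.675 tcp [0.4231 0.1974 0.154 ] yawy 77.23 F [ 0.12 -0.76  0.22] w 0.0702
shift mm now-axes [ 6.9 19.6 74.1] final axes [ 6.8 20.1 74. ] turn [0.45 0.13 0.23]
```

>>> {"op": "arm_command", "data": {
  "series": [
    [[6.8, 19.5, 40, 0, 0, 0, 70], [0, 0, 34, 0, 0, 0, 70], [0, 0, 0, 0, 0, 0, 70], [0, 0, 0, 0, 0, 0, 70]]
  ]
}}

```text
clock: 12.18
tcp_pos: [0.4202, 0.2152, 0.081]
ee_rot: [[-0.974, 0.226, 0.003], [0.226, 0.974, 0.006], [-0.002, 0.006, -1.0]]
ft_force: [0.5, 0.1, -0.1]
grip_width: 0.0699
```

```bash
python3 -c "
from h import *
todo((.421,.2186,.002),77)
d=shot('side','side4.png');b=(260,130,350,210)
c=d['color'][b[1]:b[3],b[0]:b[2],::-1];cv2.imwrite('pics/side4z.png',cv2.resize(c,None,fx=7,fy=7,interpolation=cv2.INTER_CUBIC))
"
```

```text
t 12.175 tcp [0.4202 0.2152 0.081 ] yawy 76.95 F [ 0.49  0.1  -0.08] w 0.0699
shift mm now-axes [ 0.1  3.  79. ] final axes [-0.   3.5 79. ] turn [ 0.35  0.09 -0.05]
```

View pics/side4z.png

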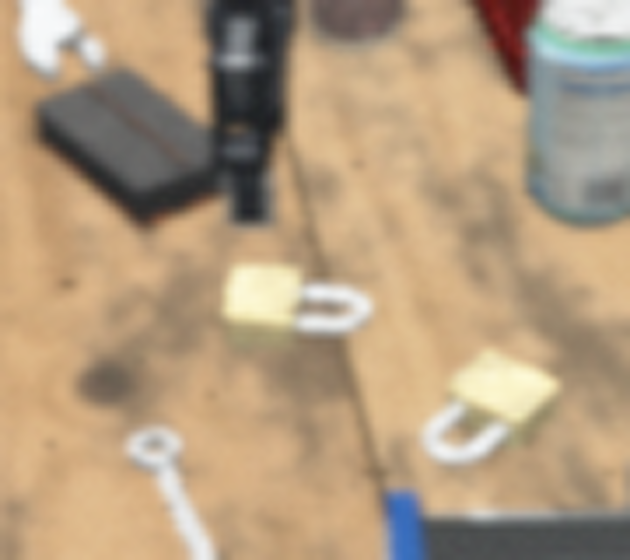

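The view shows the fingers above the padlock body (zoom 262,295). The sanding block corner at zoom (218,175) is close to the left finger, so I'll check the clearance.

```bash
python3 -c "
from h import *
e=load('side4.png')
print(onz(e,[(260+215/7-.5,130+150/7-.5),(260+215/7-.5,130+190/7-.5),(260+148/7-.5,130+212/7-.5),(260+40/7-.5,130+115/7-.5)],.02).round(3))
d=load('top0.png');print(onz(d,[(211,255),(203,236),(167,250),(176,271)],.027).round(3))
"
```

```text
[[0.415 0.345 0.02 ]
 [0.41  0.309 0.02 ]
 [0.375 0.295 0.02 ]
 [0.329 0.393 0.02 ]]
[[0.367 0.306 0.027]
 [0.418 0.329 0.027]
 [0.381 0.424 0.027]
 [0.325 0.397 0.027]]
```

>>> {"op": "arm_command", "data": {
  "series": [
    [[0, 3, 35, 0.4, 0, 0, 70], [0, 0, 25, 0, 0, 0, 70], [0, 0, 12, 0, 0, 0, 70], [0, 0, 5, 0, 0, 0, 70], [0, 0, 0, 0, 0, 0, 70], [0, 0, 0, 0, 0, 0, 70]]
  ]
}}

```text
clock: 12.98
tcp_pos: [0.4205, 0.2187, 0.0038]
ee_rot: [[-0.974, 0.225, 0.001], [0.225, 0.974, -0.001], [-0.001, -0.001, -1.0]]
ft_force: [0.4, -0.3, 0.4]
grip_width: 0.0699
```

```bash
python3 -c "
from h import *
todo((.421,.2186,.002),77)"
```

```text
t 12.975 tcp [0.4205 0.2187 0.0038] yawy 77.0 F [ 0.36 -0.28  0.37] w 0.0699
shift mm now-axes [-0.5 -0.   1.8] final axes [-0.5 -0.   1.8] turn [-0.05  0.07 -0.  ]
```

>>> {"op": "arm_command", "data": {
  "series": [
    [[0, 0, 0.5, 0, 0, 0, 30], [0, 0, 0, 0, 0, 0, 30], [0, 0, 0, 0, 0, 0, 30], [0, 0, 0, 0, 0, 0, 30], [0, 0, 0, 0, 0, 0, 30]]
  ]
}}

```text
clock: 13.6
tcp_pos: [0.4202, 0.2186, 0.0032]
ee_rot: [[-0.974, 0.225, 0.0], [0.225, 0.974, -0.001], [-0.001, -0.001, -1.0]]
ft_force: [-0.1, -0.4, 6.5]
grip_width: 0.0407
```

>>> {"op": "arm_command", "data": {
  "series": [
    [[0, 0, -15, 0, 0, 0, 30], [0, 0, -40, 0, 0, 0, 30], [0, 0, -50, 0, 0, 0, 30], [0, 0, -20, 0, 0, 0, 30], [0, 0, 0, 0, 0, 0, 30]]
  ]
}}

```text
clock: 14.22
tcp_pos: [0.4208, 0.2191, 0.1288]
ee_rot: [[-0.974, 0.225, 0.003], [0.225, 0.974, -0.0], [-0.003, 0.0, -1.0]]
ft_force: [0.3, -0.7, -2.7]
grip_width: 0.0408
```

```bash
python3 -c "
from h import *
todo((.479,-.055,.14),81.6)
d=shot('side','side5.png');b=(230,60,350,200)
c=d['color'][b[1]:b[3],b[0]:b[2],::-1];cv2.imwrite('pics/side5z.png',cv2.resize(c,None,fx=4.2,fy=4.2,interpolation=cv2.INTER_CUBIC))
d=shot('top','top5.png')
"
```

```text
t 14.225 tcp [0.4208 0.2191 0.1288] yawy 77.0 F [ 0.27 -0.67 -2.71] w 0.0408
shift mm now-axes [-118.4 -253.9  -10.9] final axes [ -97.6 -262.6  -11.2] turn [ 0.    0.17 -4.6 ]
```

View pics/side5z.png

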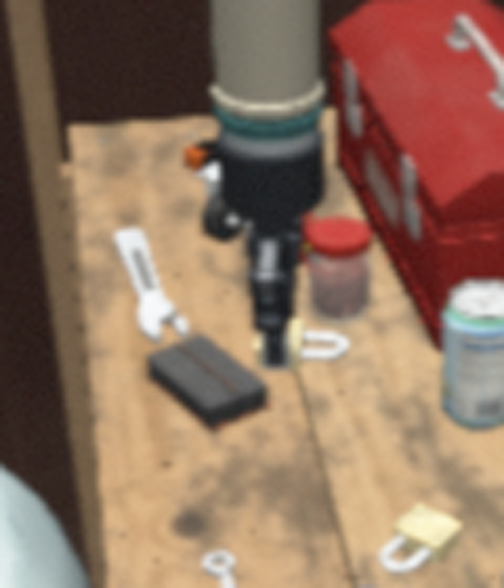

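View pics/top5.png

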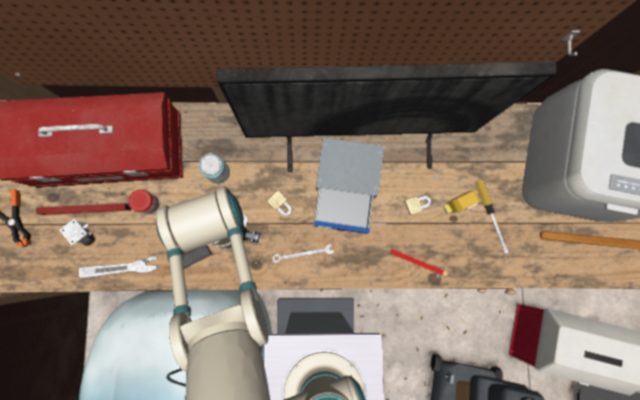

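The padlock is held by its body with the shackle pointing toward the cabinet. The top view shows the drawer open, with its blue front at (343,229). I'll check the drawer position against the prediction.

```bash
python3 -c "
from h import *
d=load('top5.png')
for cx,yaw in((.606,-8.4),(.607,-8.4)):
  a=np.radians(yaw);R=np.array([[np.cos(a),-np.sin(a)],[np.sin(a),np.cos(a)]])
  P=[np.r_[np.array([cx,-.074])+R@[x/1000,y/1000],.054] for x,y in((-173,76),(-173,-76),(-159,-76),(-159,76))]
  print(proj(d,P).round(1).tolist())
H,S,V=cv2.split(cv2.cvtColor(d['color'],cv2.COLOR_RGB2HSV))
m=((H>100)&(H<125)&(S>130)).astype(np.uint8);m[:,:300]=0;m[:,390:]=0;m[:200]=0;m[250:]=0
for u in (320,330,343,355,366):
  v=np.nonzero(m[:,u])[0];print(u,v)
  if len(v):print(onz(d,[(u,v.min()-.5)],.054)[0].round(4))
u=np.nonzero(m.any(0))[0];print(u.min(),u.max())
"
```

```text
[[313.9, 224.9], [369.8, 233.0], [370.4, 227.9], [314.7, 219.7]]
[[313.9, 224.5], [369.7, 232.6], [370.4, 227.5], [314.7, 219.4]]
320 [222 223 224]
[0.455 0.01  0.054]
330 [224 225 226]
[ 0.4495 -0.0169  0.054 ]
343 [226 227 228 229]
[ 0.4441 -0.052   0.054 ]
355 [227 228 229 230]
[ 0.4413 -0.0844  0.054 ]
366 [228 229 230 231]
[ 0.4386 -0.1141  0.054 ]
315 368
```

>>> {"op": "arm_command", "data": {
  "series": [
    [[0, 0, 0, 0, 0, -4.6, 30], [-20, -44, 0, 0, 0, 0, 30], [-20, -44, 0, 0, 0, 0, 30], [-20, -44, 0, 0, 0, 0, 30], [-20, -44, 0, 0, 0, 0, 30], [-10, -44, 0, 0, 0, 0, 30], [-9, -42, 0, 0, 0, 0, 30], [0, 0, 0, 0, 0, 0, 30], [0, 0, 0, 0, 0, 0, 30]]
  ]
}}

```text
clock: 15.45
tcp_pos: [0.4783, -0.0544, 0.1265]
ee_rot: [[-0.989, 0.147, -0.004], [0.147, 0.989, -0.0], [0.004, -0.001, -1.0]]
ft_force: [-0.0, 0.1, -1.4]
grip_width: 0.0403
```

```bash
python3 -c "
from h import *
todo((.481,-.0555,.070),81.6)"
```

```text
t 15.45 tcp [ 0.4783 -0.0544  0.1265] yawy 81.55 F [-0.    0.15 -1.44] w 0.0403
shift mm now-axes [-3.  -0.7 56.4] final axes [-2.8 -0.7 56.5] turn [-0.04 -0.23 -0.05]
```

>>> {"op": "arm_command", "data": {
  "series": [
    [[-2.8, -0.7, 30, 0, 0, 0, 30], [0, 0, 30, 0, 0, 0, 30], [0, 0, 0, 0, 0, 0, 30], [0, 0, 0, 0, 0, 0, 30]]
  ]
}}

```text
clock: 15.95
tcp_pos: [0.4826, -0.0554, 0.0684]
ee_rot: [[-0.989, 0.145, -0.0], [0.145, 0.989, -0.002], [-0.0, -0.002, -1.0]]
ft_force: [0.4, -0.0, -1.6]
grip_width: 0.0405
```

```bash
python3 -c "
from h import *
todo((.481,-.0555,.0175),81.6)
d=shot('side','side6.png');b=(290,150,410,260)
c=d['color'][b[1]:b[3],b[0]:b[2],::-1];cv2.imwrite('pics/side6z.png',cv2.resize(c,None,fx=5,fy=5,interpolation=cv2.INTER_CUBIC))
"
```

```text
t 15.95 tcp [ 0.4826 -0.0554  0.0684] yawy 81.68 F [ 0.39 -0.01 -1.57] w 0.0405
shift mm now-axes [ 1.5 -0.3 50.9] final axes [ 1.5 -0.4 50.9] turn [-0.1   0.01  0.08]
```

View pics/side6z.png

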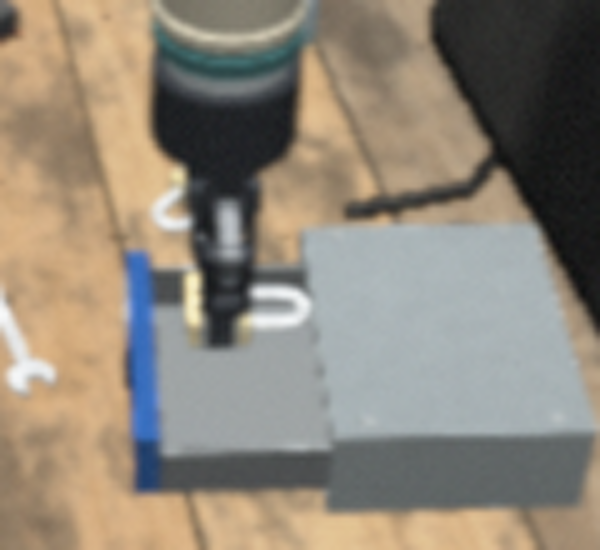

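The padlock is over the open drawer and clear of the blue front, but the shackle tip (zoom 310,305) is close to the roof edge. I'll shift out 5 mm and lower it.

>>> {"op": "arm_command", "data": {
  "series": [
    [[5.5, 0, 0, 0, 0, 0, 30], [0, 0, 20, 0, 0, 0, 30], [0, 0, 20, 0, 0, 0, 30], [0, 0, 7, 0, 0, 0, 30], [0, 0, 2, 0, 0, 0, 30], [0, 0, 0, 0, 0, 0, 30], [0, 0, 0, 0, 0, 0, 30]]
  ]
}}

```text
clock: 16.88
tcp_pos: [0.4772, -0.0555, 0.0195]
ee_rot: [[-0.989, 0.146, 0.001], [0.146, 0.989, -0.002], [-0.001, -0.002, -1.0]]
ft_force: [-0.4, -0.3, -1.4]
grip_width: 0.0405
```

```bash
python3 -c "
from h import *
todo((.477,-.0545,.0175),81.6)
"
```

```text
t 16.875 tcp [ 0.4772 -0.0555  0.0195] yawy 81.6 F [-0.41 -0.33 -1.45] w 0.0405
shift mm now-axes [0.4 1.  2. ] final axes [0.4 1.  2. ] turn [-0.11  0.06 -0.  ]
```

>>> {"op": "arm_command", "data": {
  "series": [
    [[0, 0, 1.5, 0, 0, 0, 30], [0, 0, 0.8, 0, 0, 0, 30], [0, 0, 0, 0, 0, 0, 30]]
  ]
}}

```text
clock: 17.25
tcp_pos: [0.4766, -0.0554, 0.0166]
ee_rot: [[-0.989, 0.146, -0.001], [0.146, 0.989, -0.002], [0.001, -0.002, -1.0]]
ft_force: [-0.3, 1.0, -1.0]
grip_width: 0.0406
```

>>> {"op": "arm_command", "data": {
  "series": [
    [[0, 0, 0, 0, 0, 0, 64], [0, 0, 0, 0, 0, 0, 64], [0, 0, 0, 0, 0, 0, 64], [0, 0, 0, 0, 0, 0, 64], [0, 0, -10, 0, 0, 0, 64], [0, 0, -30, 0, 0, 0, 64], [0, 0, -50, 0, 0, 0, 64], [0, 0, -50, 0, 0, 0, 64], [0, 0, 0, 0, 0, 0, 64]]
  ]
}}

```text
clock: 18.38
tcp_pos: [0.4799, -0.0559, 0.1613]
ee_rot: [[-0.989, 0.146, 0.009], [0.146, 0.989, -0.004], [-0.01, -0.003, -1.0]]
ft_force: [-0.3, -0.8, 0.2]
grip_width: 0.0637
```

```bash
python3 -c "
from h import *
st()
d=shot('side','side7.png');b=(290,150,410,260)
c=d['color'][b[1]:b[3],b[0]:b[2],::-1];cv2.imwrite('pics/side7z.png',cv2.resize(c,None,fx=5,fy=5,interpolation=cv2.INTER_CUBIC))
"
```

```text
t 18.38 cab x,y,z mm [-127.42   -0.55  161.33] Fcab [-0.17 -0.86  0.21] tool z [ 0.009 -0.004 -1.   ] w 0.0637
```

View pics/side7z.png

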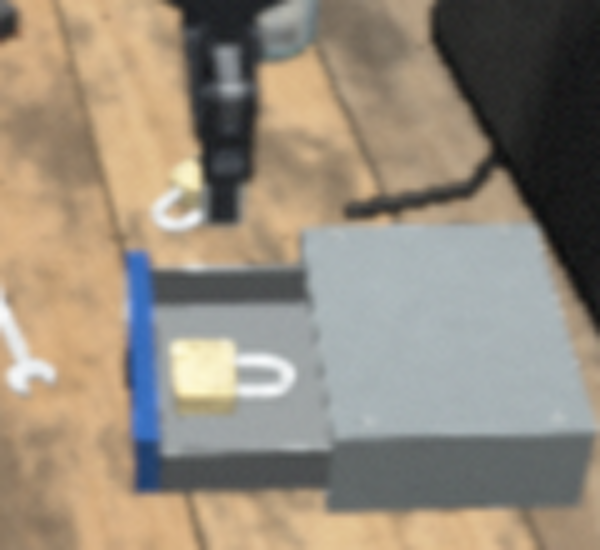

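The padlock lies flat in the drawer at zoom (205,375), clear of the front and roof. Next I'll go round to the front with the tool tilted again.

>>> {"op": "arm_command", "data": {
  "series": [
    [[35, 0, 0, 0, 0, 0, 0], [35, 0, 0, 0, 0, 0, 0], [28, 0, 0, 0, 0, 0, 0], [0, 0, 45, 0, -7.4, 0, 0], [6, 0, 40, 0, -7.3, 0, 0], [12, 0, 30, 0, -7.3, 0, 0], [0, 0, 0, 0, 0, 0, 0], [0, 0, 0, 0, 0, 0, 0]]
  ]
}}

```text
clock: 19.42
tcp_pos: [0.3796, -0.0381, 0.0458]
ee_rot: [[-0.925, 0.141, 0.352], [0.134, 0.99, -0.043], [-0.354, 0.007, -0.935]]
ft_force: [0.8, -0.0, 0.8]
grip_width: 0.0002
```

```bash
python3 -c "
from h import *
st();print(robot.sense()['ee_rot'].round(3))
"
```

```text
t 19.43 cab x,y,z mm [-229.21    2.49   45.82] Fcab [0.82 0.08 0.79] tool z [ 0.352 -0.043 -0.935] w 0.0002
[[-0.925  0.141  0.352]
 [ 0.134  0.99  -0.043]
 [-0.354  0.007 -0.935]]
```

>>> {"op": "arm_command", "data": {
  "series": [
    [[6.3, -2.5, 16.3, 0, -1, 0, 0], [-14, 0, 5.6, 0, 0, 0, 0], [-14, 0, 5.6, 0, 0, 0, 0], [0, 0, 0, 0, 0, 0, 0], [0, 0, 0, 0, 0, 0, 0]]
  ]
}}

```text
clock: 20.05
tcp_pos: [0.4082, -0.0439, 0.0281]
ee_rot: [[-0.919, 0.14, 0.368], [0.133, 0.99, -0.045], [-0.371, 0.007, -0.929]]
ft_force: [-0.6, 0.1, -1.0]
grip_width: 0.0001
```

```bash
python3 -c "
from h import *
st();print(robot.sense()['ee_rot'].round(3))
d=shot('side','side8.png');b=(290,150,410,260)
c=d['color'][b[1]:b[3],b[0]:b[2],::-1];cv2.imwrite('pics/side8z.png',cv2.resize(c,None,fx=5,fy=5,interpolation=cv2.INTER_CUBIC))
"
```

```text
t 20.05 cab x,y,z mm [-200.11    0.84   28.1 ] Fcab [-0.58 -0.01 -1.  ] tool z [ 0.368 -0.045 -0.929] w 0.0001
[[-0.919  0.14   0.368]
 [ 0.133  0.99  -0.045]
 [-0.371  0.007 -0.929]]
```

View pics/side8z.png

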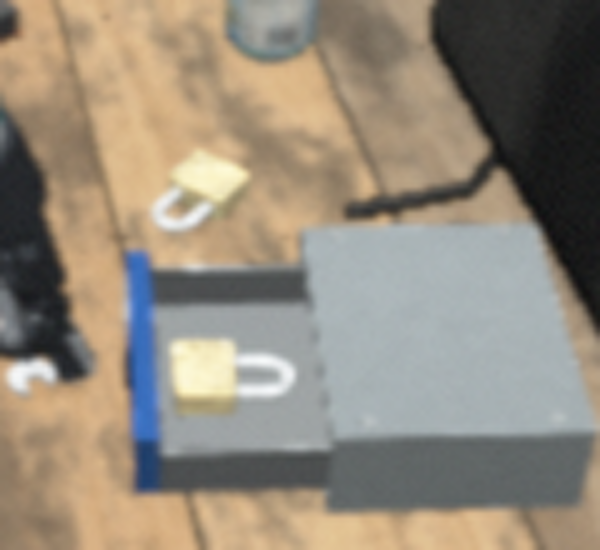

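>>> {"op": "arm_command", "data": {
  "series": [
    [[-6, 0, 2.4, 0, 0, 0, 0], [-5, 0, 2, 0, 0, 0, 0], [-2, 0, 0.8, 0, 0, 0, 0], [-2, 0, 0.8, 0, 0, 0, 0], [-2, 0, 0.8, 0, 0, 0, 0], [-2, 0, 0.8, 0, 0, 0, 0], [-2, 0, 0.8, 0, 0, 0, 0]]
  ]
}}

```text
clock: 20.98
tcp_pos: [0.4287, -0.0468, 0.0269]
ee_rot: [[-0.92, 0.141, 0.366], [0.134, 0.99, -0.045], [-0.368, 0.008, -0.93]]
ft_force: [-3.8, -0.2, 0.8]
grip_width: -0.0002
```

```bash
python3 -c "
from h import *
st()"
```

```text
t 20.98 cab x,y,z mm [-179.41    1.01   26.95] Fcab [-3.74 -0.77  0.76] tool z [ 0.366 -0.045 -0.93 ] w -0.0002
```

>>> {"op": "arm_command", "data": {
  "series": [
    [[-3.9, 0, 1.2, 0, 0, 0, 0], [-3.75, -0.1, 1.4, 0, 0, 0, 0], [-3.75, -0.1, 1.4, 0, 0, 0, 0], [-3.75, -0.1, 1.4, 0, 0, 0, 0], [-3.75, -0.1, 1.4, 0, 0, 0, 0], [-3.75, -0.1, 1.4, 0, 0, 0, 0], [-3.75, -0.1, 1.4, 0, 0, 0, 0], [-3.75, -0.1, 1.4, 0, 0, 0, 0], [-3.75, -0.1, 1.4, 0, 0, 0, 0]]
  ]
}}

```text
clock: 22.1
tcp_pos: [0.4648, -0.0528, 0.0281]
ee_rot: [[-0.92, 0.141, 0.366], [0.134, 0.99, -0.045], [-0.369, 0.008, -0.929]]
ft_force: [-5.1, 2.4, -1.7]
grip_width: -0.0001
```

```bash
python3 -c "
from h import *
st()"
```

```text
t 22.1 cab x,y,z mm [-142.81    0.37   28.1 ] Fcab [-5.44  1.62 -1.71] tool z [ 0.366 -0.045 -0.929] w -0.0001
```

>>> {"op": "arm_command", "data": {
  "series": [
    [[-3.75, 0, 1.5, 0, 0, 0, 0], [-3.75, 0, 1.5, 0, 0, 0, 0], [-3.75, 0, 1.5, 0, 0, 0, 0], [-3.75, 0, 1.5, 0, 0, 0, 0], [-3.75, 0, 1.5, 0, 0, 0, 0], [-3.75, 0, 1.5, 0, 0, 0, 0], [-3.75, 0, 1.5, 0, 0, 0, 0], [-3.75, 0, 1.5, 0, 0, 0, 0], [-3.75, 0, 1.5, 0, 0, 0, 0], [-3.75, 0, 1.5, 0, 0, 0, 0]]
  ]
}}

```text
clock: 23.35
tcp_pos: [0.5045, -0.0585, 0.028]
ee_rot: [[-0.92, 0.141, 0.366], [0.134, 0.99, -0.045], [-0.369, 0.008, -0.93]]
ft_force: [-6.7, 2.2, -0.8]
grip_width: 0.0001
```

```bash
python3 -c "
from h import *
st()"
```

```text
t 23.35 cab x,y,z mm [-102.73    0.52   28.02] Fcab [-6.96  1.15 -0.79] tool z [ 0.366 -0.045 -0.93 ] w 0.0001
```

>>> {"op": "arm_command", "data": {
  "series": [
    [[-2.8, 0, 1.1, 0, 0, 0, 0], [-2.8, 0, 1.1, 0, 0, 0, 0], [-1.9, 0, 0.7, 0, 0, 0, 0], [-1.9, 0, 0.7, 0, 0, 0, 0], [-1.9, 0, 0.7, 0, 0, 0, 0], [0, 0, 0, 0, 0, 0, 0]]
  ]
}}

```text
clock: 24.1
tcp_pos: [0.5164, -0.0602, 0.0281]
ee_rot: [[-0.92, 0.141, 0.366], [0.134, 0.99, -0.045], [-0.368, 0.008, -0.93]]
ft_force: [-5.4, 1.0, -2.1]
grip_width: 0.0002
```

>>> {"op": "arm_command", "data": {
  "series": [
    [[-0.95, 0, 0.3, 0, 0, 0, 0], [-0.95, 0, 0.3, 0, 0, 0, 0], [0, 0, 0, 0, 0, 0, 0]]
  ]
}}

```text
clock: 24.48
tcp_pos: [0.5181, -0.0604, 0.0281]
ee_rot: [[-0.92, 0.141, 0.365], [0.134, 0.99, -0.045], [-0.368, 0.008, -0.93]]
ft_force: [-6.0, 1.2, -2.0]
grip_width: -0.0
```

>>> {"op": "arm_command", "data": {
  "series": [
    [[-0.95, 0, 0.35, 0, 0, 0, 0], [-0.95, 0, 0.35, 0, 0, 0, 0], [0, 0, 0, 0, 0, 0, 0]]
  ]
}}

```text
clock: 24.85
tcp_pos: [0.5199, -0.0607, 0.0281]
ee_rot: [[-0.92, 0.141, 0.365], [0.134, 0.99, -0.045], [-0.368, 0.008, -0.93]]
ft_force: [-5.9, 0.9, -1.3]
grip_width: -0.0001
```

>>> {"op": "arm_command", "data": {
  "series": [
    [[-0.95, 0, 0.35, 0, 0, 0, 0], [0, 0, 0, 0, 0, 0, 0]]
  ]
}}

```text
clock: 25.1
tcp_pos: [0.5206, -0.0608, 0.028]
ee_rot: [[-0.92, 0.141, 0.365], [0.134, 0.99, -0.045], [-0.367, 0.008, -0.93]]
ft_force: [-6.9, 1.5, -0.7]
grip_width: 0.0
```

>>> {"op": "arm_command", "data": {
  "series": [
    [[-0.95, 0, 0.35, 0, 0, 0, 0], [0, 0, 0, 0, 0, 0, 0]]
  ]
}}

```text
clock: 25.35
tcp_pos: [0.5214, -0.0609, 0.028]
ee_rot: [[-0.921, 0.141, 0.364], [0.134, 0.99, -0.045], [-0.367, 0.008, -0.93]]
ft_force: [-7.5, -0.3, -0.1]
grip_width: 0.0001
```

>>> {"op": "arm_command", "data": {
  "series": [
    [[-0.95, 0, 0.3, 0, 0, 0, 0], [0, 0, 0, 0, 0, 0, 0]]
  ]
}}

```text
clock: 25.6
tcp_pos: [0.5221, -0.061, 0.028]
ee_rot: [[-0.921, 0.141, 0.364], [0.134, 0.99, -0.044], [-0.367, 0.008, -0.93]]
ft_force: [-7.8, -0.2, 0.6]
grip_width: -0.0002
```

>>> {"op": "arm_command", "data": {
  "series": [
    [[-0.95, 0, 0.3, 0, 0, 0, 0], [0, 0, 0, 0, 0, 0, 0]]
  ]
}}

```text
clock: 25.85
tcp_pos: [0.5228, -0.061, 0.028]
ee_rot: [[-0.921, 0.141, 0.364], [0.134, 0.99, -0.044], [-0.366, 0.008, -0.931]]
ft_force: [-9.8, 1.6, -0.5]
grip_width: 0.0004
```

>>> {"op": "arm_command", "data": {
  "series": [
    [[-0.7, 0, 0.2, 0, 0, 0, 0], [0, 0, 0, 0, 0, 0, 0]]
  ]
}}

```text
clock: 26.1
tcp_pos: [0.5233, -0.0611, 0.028]
ee_rot: [[-0.921, 0.14, 0.363], [0.134, 0.99, -0.044], [-0.366, 0.008, -0.931]]
ft_force: [-9.9, -0.2, 0.7]
grip_width: -0.0001
```

>>> {"op": "arm_command", "data": {
  "series": [
    [[-0.7, 0, 0.2, 0, 0, 0, 0], [0, 0, 0, 0, 0, 0, 0]]
  ]
}}

```text
clock: 26.35
tcp_pos: [0.5235, -0.0611, 0.0279]
ee_rot: [[-0.921, 0.14, 0.362], [0.134, 0.99, -0.044], [-0.365, 0.008, -0.931]]
ft_force: [-11.8, -0.1, 2.0]
grip_width: 0.0002
```

>>> {"op": "arm_command", "data": {
  "series": [
    [[-0.5, 0, 0.15, 0, 0, 0, 0], [0, 0, 0, 0, 0, 0, 0]]
  ]
}}

```text
clock: 26.6
tcp_pos: [0.5236, -0.0611, 0.0279]
ee_rot: [[-0.922, 0.14, 0.362], [0.134, 0.99, -0.044], [-0.364, 0.008, -0.931]]
ft_force: [-12.6, -0.5, 3.8]
grip_width: -0.0003
```

>>> {"op": "arm_command", "data": {
  "series": [
    [[2.8, 0, -1.1, 0, 0, 0, 0], [4.6, 0, -1.9, 0, 0, 0, 0], [14, 0, -5.5, 0, 0, 0, 0], [18.5, 0, -7.5, 0, 0, 0, 0], [25, 0, -12, 0, 0, 0, 0], [35, 0, -20, 0, 0, 0, 0], [20, 0, -40, 0, 0, 0, 0], [20, 0, -40, 0, 0, 0, 0], [0, 0, -40, 0, 0, 0, 0], [0, 0, 0, 0, 0, 0, 0]]
  ]
}}

```text
clock: 27.85
tcp_pos: [0.3396, -0.0374, 0.1381]
ee_rot: [[-0.914, 0.142, 0.379], [0.132, 0.99, -0.052], [-0.383, 0.003, -0.924]]
ft_force: [0.3, -0.1, 0.3]
grip_width: 0.0004
```

```bash
python3 -c "
from h import *
st()
d=shot('side','side9.png');b=(260,150,420,260)
c=d['color'][b[1]:b[3],b[0]:b[2],::-1];cv2.imwrite('pics/side9z.png',cv2.resize(c,None,fx=5,fy=5,interpolation=cv2.INTER_CUBIC))
shot('top','top9.png')
"
```

```text
t 27.85 cab x,y,z mm [-268.85   -2.75  138.1 ] Fcab [ 0.33 -0.02  0.28] tool z [ 0.379 -0.052 -0.924] w 0.0004
```

View pics/side9z.png

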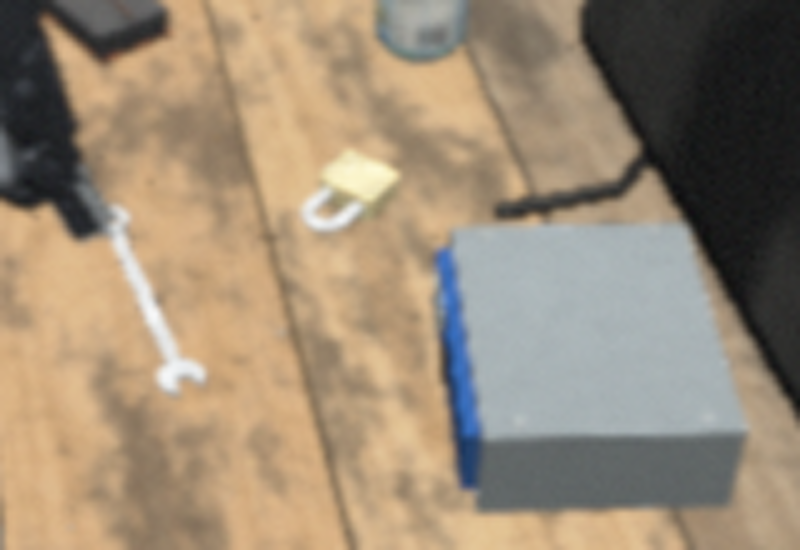

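View pics/top9.png

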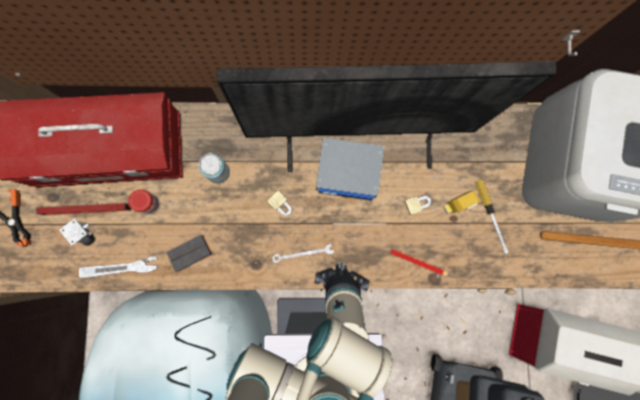

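The drawer is shut: the blue front at zoom (460,370) sits where it was at the start. The bystanders are in their original places and the arm is clear, so I'm handing in.

```bash
python3 -c "
from h import *
d=viewer.grab_frame('side');a=load('side9.png')['color'][190:260,340:415].astype(int);print(abs(d['color'][190:260,340:415].astype(int)-a).max())
print(robot.hand_in())"
```

```text
11
the job is handed in; nothing more can be done
None
```

The brass padlock farthest to the left is in the cabinet drawer, and the drawer is latched shut. I handed the job in at about 28 s of the 67 s allowed.

- **Opening:** I pressed the pad by feel with the tilted fingertips until it stopped, at about 13 N, and the drawer sprang fully out when I let go.
- **Placing:** I gripped the padlock across its body and set it down in the open part of the drawer. The side picture showed it lying flat, clear of the blue front and the roof.
- **Closing:** I pressed the drawer in to the same stop position, again at about 13 N, and backed off.
- **Last checks:** The drawer front is back where it stood at the start and did not move between two later pictures. The other things on the bench look unmoved by eye. The arm is clear, with about 0.3 N on the wrist, which is within its noise.
- **Not checked:** The padlock can't be seen once the drawer is shut. I know it was lying flat just before closing, but not that it stayed so.
- **Disagreements:** The two cameras put the cabinet about 3 to 4 mm apart. I used a middle value, and the first touch on the pad agreed with it to about 1 mm. The top view put the open drawer's front a few millimetres farther out than I predicted, which still left room for the padlock.

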